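# Find the rocking lid on the ingredient rail and press it home

### The job

One of the four lids on the bakery's ingredient rail is not pressed home: press lightly with the fingertips on the end of one lid after another until you find the one that rocks, then push that lid down in the middle until it is fully home and lies level, and come away. Feel the lids that are already shut only gently and never lean on them, as that breaks their seal. Do not pull up or pick up anything, and leave the shaker, the bowl and the scraper where they are.

Things in the scene. Friction and masses are not known exactly. Their poses are not given: they have to be found in the camera images.
- rail: stainless ingredient rail on the table: box 306 (x) x 506 (y) mm, flat deck 122 mm high, reaching from 133 mm in front (-x, towards the robot) to 173 mm behind its origin; origin on the table under the middle of the row of pans, y along the row. Four identical steel pans hang in the deck in a row, 114 mm apart, each covered by one of four identical white lids.
- place_1 (a point): first place of the row (rail's +y end): the middle of a shut lid's upper face, 133 mm above the table; fixed to the rail, axes as the rail's. Each lid is a stiff white plate 172 (x) x 104 (y) x 5 mm with a blue bar handle across its middle, 50 (y) x 16 (x) mm, rising 14 mm above the plate, and a rubber seal below that plugs into the pan.
- place_2 (a point): second place, same point as at place_1. The pans hang up to 2.5 mm higher or lower than nominal, so the height of a lid hardly tells whether it is shut.
- place_3 (a point): third place, same point as at place_1.
- place_4 (a point): fourth place (rail's -y end), same point as at place_1.
- loose_lid_press (a joint): the lid that is not home; its place is drawn anew each time: how far it is pushed down, m. 0 to 0.0008 at the start (standing 5 mm proud, its seal caught on the rim), 0.005 home, negative pulled up. About 17 N on its middle (the handle's top) drives it down; it stays where left and, once home, is rigid and rocks no more. A hard push on one end does not seat it: that end meets the rim.
- loose_lid_rock (a joint): tilt of that lid about the rail's y axis through its middle, rad: 0 level (as it lies untouched), positive far (+x) end down, negative near end down. Pressed with a fingertip on the plate 70 mm from its middle, at either end, it gives 0.6 to 1 mm per newton there, some 4 mm in all, until that end meets the rim at about 0.06 rad; it springs back level when released.
- shut_lid_1 (a joint): one of the three shut lids (at which place is not told): how far it is bowed down, m; 0 at rest, positive pressed down, negative pulled up. It gives only about 0.2 mm per newton wherever it is pressed, does not tilt, and springs back; 0.003 (15 N) is leaning on it too hard.
- shut_lid_2 (a joint): another of the three shut lids, as shut_lid_1.
- shut_lid_3 (a joint): another of the three shut lids, as shut_lid_1.
- shaker: upright aluminium shaker, 67 mm across, 95 mm high, loose on the rail's deck behind the lids; origin at the centre of its foot
- bowl: empty wooden bowl, 130 mm across, 60 mm high, loose on the table beyond the rail's +y end; origin at the centre of its foot
- scraper: bench scraper lying on the table beyond the rail's -y end: steel blade with a black handle along one edge, 105 x 132 x 22 mm; origin at table height, 20 mm from the handle's middle line towards the blade
Mind the look-alikes: they are no part of the job. Several things have the shape of the shaker; the one meant has the colours described above. Several things look just like the bowl: the one meant starts farthest to the robot's right.

How it is judged:
By the outcome, as a careful person would: the job done as asked, in the order asked, and still so for the second after the job is handed in, with the robot touching nothing.
It also fails if it takes over 64 s, if anything falls off the work surface, if the arm or the gripper's body presses on something with over 40 N, if the wrist force passes 120 N, or if a joint passes its speed limit or range.

### The arm

A 6-joint arm with a two-finger parallel gripper is mounted at the origin on the work surface. World frame = base frame: x ahead of the robot, y to its left, z up, the work surface at z = 0. Lengths are in mm, angles in rad, forces in N, time in s.
With the tool pointing down it reaches from about 400 to 925 mm from the base axis. Payload 12.5 kg.
Tool frame: the origin (TCP) lies between the finger pads; the fingertips stand 14 mm ahead of it and the grasp point (between the pads) lies 5 mm behind it; x points along the fingers, y is the direction in which the jaws open and shut, and the axes are right-handed (so a half turn about x gives the same grasp; the last joint's range is limited). The gripper opens to 95 mm and grips with 3 to 60 N. Pads are 20 mm wide; open, the fingers measure 119 mm over their backs; the gripper's body (75 mm by 180 mm) begins 59 mm behind the grasp point.
Start: joints at [-1.217, 0.491, 1.559, -0, 1.092, -0.106], TCP at [277.379, -560.094, 228.661] pointing down, gripper open.
Joint ranges: [-3.1, 3.1], [-0.84, 2.19], [0.05, 2.79], [-1.13, 4.28], [0.06, 2.93], [-2.69, 2.69]. Speed limits (rad/s): [2.22, 2.22, 2.79, 3.14, 3.14, 3.14].

### API

Orientations are given as [roll, pitch, yaw] about the fixed x, y, z axes, in that order (R = Rz(yaw) Ry(pitch) Rx(roll)).
In Python, from cell import env, cams gives the robot as it stands.
- The arm moves only by the tool carry_out, never from a script. Its arguments are lists of equal length, an entry for each row: "grip": the closure, from -1 (fully open) to 1 (shut); "linear": the shift along the tool's x, y, z scaled (see below), a list of three; "turn": the turn about the tool's x scaled (see below). In form: {"grip": [grip, ...], "linear": [[tx, ty, tz], ...], "turn": [turn, ...]}. A call has 1 to 5 rows; each row shifts and turns the commanded pose from where the row before left it, along the tool's axes as they then stand; what a row does not reach is not made up. The controller multiplies each number of a shift by 0.5 m and each number of a turn by 180 degrees. A row lasts 1/10 s, in which the tool goes at most 50 mm and 8.59 degrees, less where a joint would pass 70% of its speed; a pose out of reach is approached as far as the arm can. A call with a number of a shift or a turn outside -1 to 1 is refused whole. A call with a gripper value outside its range is refused whole. The fingers move at their own pace and stop on an object; the grip force is fixed at half the most. Time passes only in rows, so rows that do not move let the fingers close. It gives the time, the measured TCP pose, the force and the opening at its end, in the units of the state.
- env.state(): the state, without advancing time (a new reading comes with each control period).
- cams.read_camera(name): name is "side" or "top" or "wrist"; returns the picture (384x512x3 uint8, blue, green, red); there is no depth.
- cams.camera_info(name): a dict with "fx", "fy", "cx", "cy" (pixels), "dist" ([k1, k2, p1, p2, k3] as OpenCV has them; the pictures are not rectified), "view" (4x4, takes a point from world to camera coordinates). Camera axes: x right, y down, z forward; pixel columns grow to the right and rows downward; lengths in mm; the calibration is good to about 2 mm. A picture is of the moment at which its call begins: read the wrist's pose just before it. camera_info takes no time and is no camera call; for the wrist camera it gives the pose at the moment of the call.
- env.job_done(): hands the job in, once; it reports no verdict.
The state is a dict: "t": time; "joints": joint angles; "qvel": joint speeds; "tau": joint torques, N m; "eef_pos": TCP position; "tcp_rot": TCP orientation; "ft_force": force on the tool from outside, world axes, zero at the start; "moment": the same for the moment, N m; "opening": opening from 0.0 (shut) to 1.0 (fully open).
Only numpy, scipy, OpenCV 4.12 (cv2) and the standard library are available. Lean on these libraries where they do the work, as an engineer would, in place of code of your own. Each camera call takes 0.05 s, during which the arm holds its last target. There are 200 camera calls.

## Working session

There is one attempt and no reset: what is moved stays moved. The work goes in short steps, Python scripts to look and compute and a tool call to move; the robot and the scene stay as the last step left them, time stands still between calls to the robot, and variables do not carry over. Pictures are saved under pics/ and viewed, about 8 in all and at most 12, crops included, and the job is handed in when it is done.

Besides the shell and the picture viewer there is one more tool, called as name(argument=value, ...), one argument or row to a line, values as JSON. carry_out: Moves the arm, as the interface text tells. Shifts and turns lie within -1 to 1; 1 stands for 0.5 m of shift or 180 degrees of turn. Its arguments: {"type":"object","properties":{"grip":{"type":"array"},"linear":{"type":"array"},"turn":{"type":"array"}},"required":["grip","linear","turn"]}

```bash
mkdir -p pics; ls
python3 - <<'E'
from cell import env,cams
import cv2,numpy as np
s=env.state();print({k:np.round(v,3).tolist() for k,v in s.items()})
a=cams.read_camera("top");b=cams.read_camera("side")
cv2.imwrite("pics/top.png",a);cv2.imwrite("pics/side.png",b)
cv2.imwrite("pics/both.png",cv2.resize(np.vstack([a,b]),None,fx=.78,fy=.78))
for n in("top","side"):
  i=cams.camera_info(n);print(n,i)
E
```

```text
pics
{'t': 0.0, 'joints': [-1.217, 0.492, 1.559, 0.0, 1.092, -0.106], 'qvel': [0.0, 0.0, -0.0, 0.001, -0.002, -0.002], 'tau': [-0.0, -61.263, -25.818, 0.069, 0.048, -0.0], 'eef_pos': [277.288, -559.852, 228.057], 'tcp_rot': [-1.696, 1.57, 1.906], 'ft_force': [-0.118, -0.321, -0.145], 'moment': [0.028, 0.062, -0.033], 'opening': 0.999}
top {'fx': 392.89924323631897, 'fy': 392.89924323631897, 'cx': 261.60278673510174, 'cy': 183.94845084240498, 'dist': array([-0.11295398,  0.        ,  0.        ,  0.        ,  0.        ]), 'view': array([[ 8.94401016e-03, -9.99885198e-01,  1.22309155e-02,
         3.91486592e+01],
       [-9.93798915e-01, -1.02439228e-02, -1.10719365e-01,
         6.19098722e+02],
       [ 1.10831947e-01, -1.11647954e-02, -9.93776447e-01,
         1.39226604e+03],
       [ 0.00000000e+00,  0.00000000e+00,  0.00000000e+00,
         1.00000000e+00]])}
side {'fx': 490.4266957104266, 'fy': 490.4266957104266, 'cx': 255.58477045630042, 'cy': 201.22400286768544, 'dist': array([-0.19489911,  0.        ,  0.        ,  0.        ,  0.        ]), 'view': array([[ 9.99461168e-01, -2.69751773e-02, -1.87006292e-02,
        -5.97053792e+02],
       [-3.03310828e-02, -5.41250990e-01, -8.40313864e-01,
         1.42266361e+02],
       [ 1.25458814e-02,  8.40428287e-01, -5.41777533e-01,
         1.61517800e+03],
       [ 0.00000000e+00,  0.00000000e+00,  0.00000000e+00,
         1.00000000e+00]])}
```

View pics/top.png

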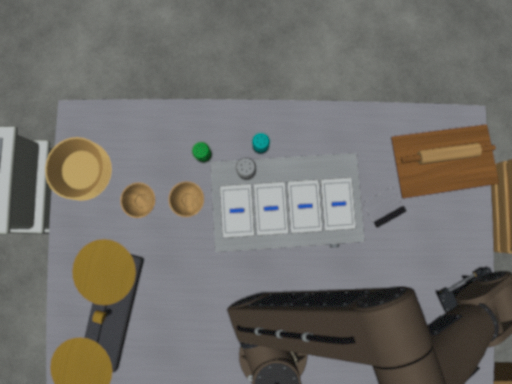

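View pics/side.png

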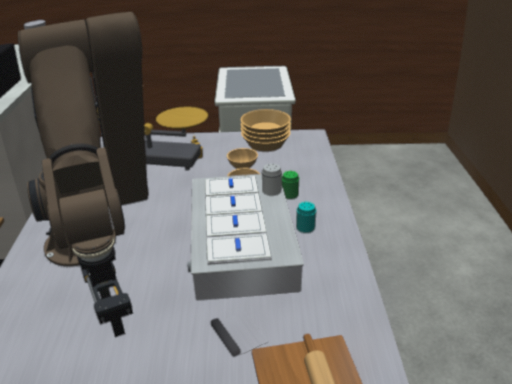

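Top view: rail in the centre, with handles (237,210), (271,208), (305,206), (339,203) for places 1–4 from left (+y) to right. The aluminium shaker is at (246,168), while the green and teal ones are look-alikes. The bowls are at (138,200) and (186,199), and the scraper is at (390,216). None of these need touching.

```bash
cat > h.py <<'E'
from cell import env,cams
import cv2,numpy as np
from scipy.spatial.transform import Rotation as Ro
def blue(im):
    hsv=cv2.cvtColor(im,cv2.COLOR_BGR2HSV);m=cv2.inRange(hsv,(108,130,60),(130,255,255))
    n,l,st,c=cv2.connectedComponentsWithStats(m)
    return [(c[i],st[i,4]) for i in range(1,n) if st[i,4]>15]
def ray(info,p):
    K=np.array([[info['fx'],0,info['cx']],[0,info['fy'],info['cy']],[0,0,1]])
    u=cv2.undistortPoints(np.array([[p]],float),K,np.array(info['dist']))[0,0]
    V=info['view'];R=V[:3,:3];o=-R.T@V[:3,3];d=R.T@np.r_[u,1];return o,d/np.linalg.norm(d)
def plane(info,p,z):
    o,d=ray(info,p);return o+d*(z-o[2])/d[2]
def cross(r1,r2):
    (o,d),(q,e)=r1,r2
    t=np.linalg.lstsq(np.c_[d,-e],q-o,rcond=None)[0];a=o+d*t[0];b=q+e*t[1];return (a+b)/2,np.linalg.norm(a-b)
def tool():
    s=env.state();return np.array(s['eef_pos']),Ro.from_euler('xyz',s['tcp_rot']).as_matrix(),s
E
python3 - <<'E'
from h import *
a=cv2.imread("pics/top.png");b=cv2.imread("pics/side.png")
T=cams.camera_info("top");S=cams.camera_info("side")
A=[x for x in blue(a)];B=blue(b);print(A,B)
A=sorted([c for c,_ in A],key=lambda c:c[0]);B=sorted([c for c,_ in B],key=lambda c:c[1])
if len(A)==len(B)==4:
  P=[]
  for p,q in zip(A,B):
    x,e=cross(ray(T,p),ray(S,q));print(x.round(1),e.round(1),plane(T,p,145).round(1));P.append(x)
  d=P[0]-P[3];print("rail yaw deg",np.degrees(np.arctan2(-d[0],d[1])),"pitch",np.linalg.norm(d)/3)
print("shaker top",plane(T,(246,168),217))
p,R,s=tool();print(p,R.round(3))
E
```

```text
[(array([338.32432432, 203.35135135]), np.int32(37)), (array([304.81081081, 205.62162162]), np.int32(37)), (array([270.7027027 , 207.94594595]), np.int32(37)), (array([236.64864865, 210.02702703]), np.int32(37))] [(array([230.45833333, 182.20833333]), np.int32(24)), (array([232.5483871 , 200.12903226]), np.int32(31)), (array([234.64705882, 219.88235294]), np.int32(34)), (array([237.5, 243.5]), np.int32(36))]
[518.6 128.6 144. ] 0.5 [518.3 128.5 145. ]
[526.8  15.4 144.5] 1.0 [526.3  15.4 145. ]
[535.  -98.2 147.1] 0.1 [535.1 -98.5 145. ]
[ 543.7 -211.3  145.4] 0.4 [ 543.5 -211.4  145. ]
rail yaw deg 4.23266965276092 pitch 113.59037945711896
shaker top [648.75412354  97.17247368 217.        ]
[ 277.28647753 -559.90488028  228.11318815] [[-0.     0.444 -0.896]
 [ 0.001 -0.896 -0.444]
 [-1.    -0.001 -0.   ]]
```

carry_out(
  grip=[1, 1, 1, 1, 1],
  linear=[
    [0, -0.044, -0.066],
    [0, -0.044, -0.066],
    [0, -0.044, -0.066],
    [0, -0.044, -0.066],
    [0, -0.044, -0.066],
  ],
  turn=[0, 0, 0, 0, 0],
)

```text
t: 0.6
eef_pos: [376.9, -386.8, 228.5]
tcp_rot: [-1.394, 1.57, 2.207]
ft_force: [0.9, 0.5, 0.0]
opening: 0.637
```

carry_out(
  grip=[1, 1, 1, 1, 1],
  linear=[
    [0, -0.044, -0.066],
    [0, -0.044, -0.066],
    [0, -0.044, -0.066],
    [0, -0.044, -0.066],
    [0, -0.044, -0.066],
  ],
  turn=[0, 0, 0, 0, 0],
)

```text
t: 1.1
eef_pos: [476.0, -215.0, 228.5]
tcp_rot: [-0.672, 1.57, 2.93]
ft_force: [-0.1, -0.3, 0.1]
opening: 0.216
```

carry_out(
  grip=[1, 1, 1, 1, 1],
  linear=[
    [0.02, 0, 0],
    [0.02, 0, 0],
    [0.02, 0, 0],
    [0.02, 0, 0],
    [0, 0, 0],
  ],
  turn=[0.031, 0.031, 0.031, 0.031, 0],
)

```text
t: 1.6
eef_pos: [475.0, -216.1, 187.5]
tcp_rot: [-0.596, 1.568, 2.614]
ft_force: [0.3, 0.1, 0.9]
opening: 0.001
```

Run:
```python
from h import *
p,R,s=tool();print(p,R.round(3),s['t'],s['opening'],s['ft_force'])
for i,P in enumerate([(518.6,128.6),(526.8,15.4),(535,-98.2),(543.7,-211.3)]):
  q=np.r_[P,160]-[69.8,5.2,0];print(i+1,(R.T@(q-p)).round(1),(R.T@(q-p)/500).round(4))
b=cams.read_camera("side");cv2.imwrite("pics/s2.png",cv2.resize(b[120:320,130:370],None,fx=3,fy=3))
```

```text
[ 474.97283006 -216.13692543  187.4530403 ] [[-0.002  0.069 -0.998]
 [ 0.001 -0.998 -0.069]
 [-1.    -0.001  0.002]] 1.6 0.0006935726597683888 [0.27471584 0.12572939 0.88535906]
1 [  27.9 -340.5    2.7] [ 0.0558 -0.681   0.0053]
2 [  27.8 -227.     2.3] [ 0.0555 -0.454   0.0046]
3 [  27.6 -113.1    1.9] [ 0.0552 -0.2262  0.0039]
4 [27.5  0.3  1. ] [0.0549 0.0007 0.0021]
```

View pics/s2.png

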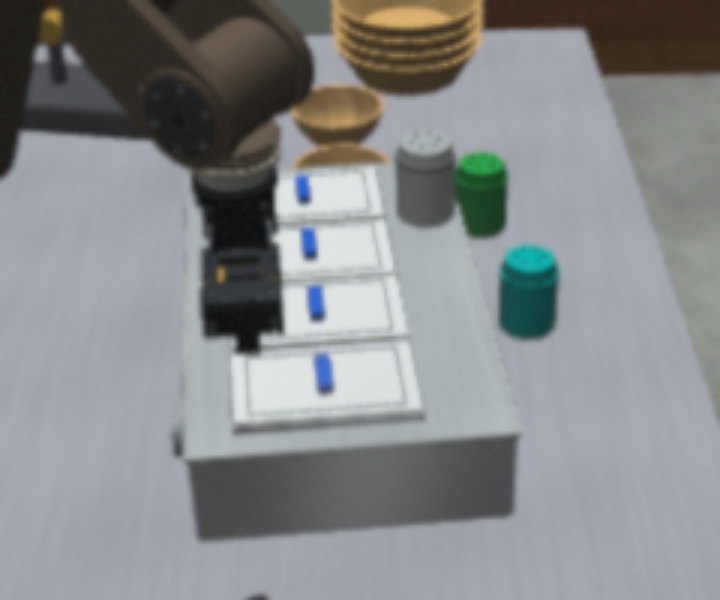

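The crop shows the closed fingers hovering at the near end of lid 4, well clear of the shaker. Descending.

carry_out(
  grip=[1, 1, 1, 1, 1],
  linear=[
    [0.02, 0, 0],
    [0.02, 0, 0],
    [0.016, 0, 0],
    [0, 0, 0],
    [0, 0, 0],
  ],
  turn=[0, 0, 0, 0, 0],
)

```text
t: 2.15
eef_pos: [475.5, -216.5, 160.5]
tcp_rot: [-0.442, 1.57, 2.771]
ft_force: [0.1, -0.5, 0.8]
opening: 0.004
```

carry_out(
  grip=[1, 1, 1, 1, 1],
  linear=[
    [0.002, 0, 0],
    [0.002, 0, 0],
    [0.002, 0, 0],
    [0.002, 0, 0],
    [0, 0, 0],
  ],
  turn=[0, 0, 0, 0, 0],
)

```text
t: 2.65
eef_pos: [475.5, -216.5, 156.6]
tcp_rot: [0.222, 1.571, -2.849]
ft_force: [-0.5, 0.5, -0.0]
opening: 0.008
```

carry_out(
  grip=[1, 1, 1],
  linear=[
    [0.002, 0, 0],
    [0.002, 0, 0],
    [0, 0, 0],
  ],
  turn=[0, 0, 0],
)

```text
t: 2.95
eef_pos: [475.4, -216.5, 154.5]
tcp_rot: [-0.326, 1.571, 2.886]
ft_force: [0.1, 0.9, 0.4]
opening: 0.003
```

carry_out(
  grip=[1, 1, 1],
  linear=[
    [0.002, 0, 0],
    [0, 0, 0],
    [0, 0, 0],
  ],
  turn=[0, 0, 0],
)

```text
t: 3.25
eef_pos: [475.5, -216.5, 153.6]
tcp_rot: [1.543, 1.571, -1.528]
ft_force: [0.2, -0.5, 0.6]
opening: 0.003
```

carry_out(
  grip=[1, 1, 1],
  linear=[
    [0.002, 0, 0],
    [0, 0, 0],
    [0, 0, 0],
  ],
  turn=[0, 0, 0],
)

```text
t: 3.55
eef_pos: [475.5, -216.5, 152.6]
tcp_rot: [1.408, 1.571, -1.663]
ft_force: [0.0, -0.4, 0.1]
opening: 0.004
```

carry_out(
  grip=[1, 1, 1],
  linear=[
    [0.002, 0, 0],
    [0, 0, 0],
    [0, 0, 0],
  ],
  turn=[0, 0, 0],
)

```text
t: 3.85
eef_pos: [475.5, -216.5, 151.6]
tcp_rot: [1.139, 1.571, -1.932]
ft_force: [-0.1, -1.3, -0.4]
opening: 0.004
```

carry_out(
  grip=[1, 1, 1],
  linear=[
    [0.002, 0, 0],
    [0, 0, 0],
    [0, 0, 0],
  ],
  turn=[0, 0, 0],
)

```text
t: 4.15
eef_pos: [475.5, -216.5, 150.6]
tcp_rot: [1.973, 1.571, -1.098]
ft_force: [0.4, 0.1, -0.8]
opening: 0.004
```

carry_out(
  grip=[1, 1, 1],
  linear=[
    [0.002, 0, 0],
    [0, 0, 0],
    [0, 0, 0],
  ],
  turn=[0, 0, 0],
)

```text
t: 4.45
eef_pos: [475.5, -216.5, 149.6]
tcp_rot: [0.813, 1.571, -2.259]
ft_force: [-0.3, 0.4, -1.4]
opening: 0.005
```

carry_out(
  grip=[1, 1, 1],
  linear=[
    [0.002, 0, 0],
    [0, 0, 0],
    [0, 0, 0],
  ],
  turn=[0, 0, 0],
)

```text
t: 4.75
eef_pos: [475.5, -216.6, 148.8]
tcp_rot: [2.352, 1.57, -0.719]
ft_force: [-1.2, 0.8, 1.4]
opening: 0.006
```

carry_out(
  grip=[1, 1, 1],
  linear=[
    [0.001, 0, 0],
    [0, 0, 0],
    [0, 0, 0],
  ],
  turn=[0, 0, 0],
)

```text
t: 5.05
eef_pos: [475.6, -216.5, 148.3]
tcp_rot: [2.369, 1.57, -0.703]
ft_force: [-1.6, 0.4, 4.6]
opening: 0.002
```

carry_out(
  grip=[1, 1, 1],
  linear=[
    [0.001, 0, 0],
    [0, 0, 0],
    [0, 0, 0],
  ],
  turn=[0, 0, 0],
)

```text
t: 5.35
eef_pos: [475.5, -216.6, 147.9]
tcp_rot: [2.346, 1.57, -0.726]
ft_force: [-1.7, 0.9, 6.4]
opening: 0.005
```

Stiff, about 5.5 N/mm, so lid 4 is shut. On to lid 3.

carry_out(
  grip=[1, 1, 1, 1, 1],
  linear=[
    [-0.025, 0, 0],
    [0, -0.076, 0.001],
    [0, -0.076, 0.001],
    [0, -0.076, 0],
    [0, 0, 0],
  ],
  turn=[0, 0, 0, 0, 0],
)

```text
t: 5.85
eef_pos: [465.5, -99.6, 159.9]
tcp_rot: [-0.61, 1.569, 2.604]
ft_force: [0.2, -0.4, -0.6]
opening: 0.004
```

carry_out(
  grip=[1, 1, 1, 1, 1],
  linear=[
    [0.004, 0, 0],
    [0.004, 0, 0],
    [0, 0, 0],
    [0, 0, 0],
    [0, 0, 0],
  ],
  turn=[0, 0, 0, 0, 0],
)

```text
t: 6.35
eef_pos: [466.5, -103.4, 156.0]
tcp_rot: [0.662, 1.571, -2.411]
ft_force: [-1.1, 0.2, -0.4]
opening: 0.005
```

carry_out(
  grip=[1, 1, 1],
  linear=[
    [0.002, 0, 0],
    [0, 0, 0],
    [0, 0, 0],
  ],
  turn=[0, 0, 0],
)

```text
t: 6.65
eef_pos: [466.5, -102.9, 155.1]
tcp_rot: [1.81, 1.571, -1.262]
ft_force: [-0.5, -0.3, 0.0]
opening: 0.005
```

carry_out(
  grip=[1, 1, 1],
  linear=[
    [0.002, 0, 0],
    [0, 0, 0],
    [0, 0, 0],
  ],
  turn=[0, 0, 0],
)

```text
t: 6.95
eef_pos: [466.5, -102.8, 154.1]
tcp_rot: [1.27, 1.571, -1.802]
ft_force: [-0.3, 0.0, -0.4]
opening: 0.003
```

carry_out(
  grip=[1, 1, 1],
  linear=[
    [0.002, 0, 0],
    [0, 0, 0],
    [0, 0, 0],
  ],
  turn=[0, 0, 0],
)

```text
t: 7.25
eef_pos: [466.5, -102.8, 153.1]
tcp_rot: [0.948, 1.571, -2.123]
ft_force: [0.2, 0.4, -0.2]
opening: 0.001
```

carry_out(
  grip=[1, 1, 1],
  linear=[
    [0.002, 0, 0],
    [0, 0, 0],
    [0, 0, 0],
  ],
  turn=[0, 0, 0],
)

```text
t: 7.55
eef_pos: [466.5, -102.8, 152.1]
tcp_rot: [0.838, 1.571, -2.234]
ft_force: [-0.2, 1.1, 0.5]
opening: 0.004
```

carry_out(
  grip=[1, 1, 1],
  linear=[
    [0.002, 0, 0],
    [0, 0, 0],
    [0, 0, 0],
  ],
  turn=[0, 0, 0],
)

```text
t: 7.85
eef_pos: [466.5, -102.9, 151.1]
tcp_rot: [1.102, 1.571, -1.969]
ft_force: [0.3, 0.8, 1.2]
opening: 0.005
```

carry_out(
  grip=[1, 1, 1],
  linear=[
    [0.001, 0, 0],
    [0, 0, 0],
    [0, 0, 0],
  ],
  turn=[0, 0, 0],
)

```text
t: 8.15
eef_pos: [466.5, -102.9, 150.6]
tcp_rot: [1.883, 1.571, -1.188]
ft_force: [-0.3, 0.4, 0.1]
opening: 0.004
```

carry_out(
  grip=[1, 1, 1],
  linear=[
    [0.002, 0, 0],
    [0, 0, 0],
    [0, 0, 0],
  ],
  turn=[0, 0, 0],
)

```text
t: 8.45
eef_pos: [466.5, -102.9, 149.7]
tcp_rot: [1.853, 1.571, -1.219]
ft_force: [-0.2, -0.5, 1.1]
opening: 0.005
```

carry_out(
  grip=[1, 1, 1],
  linear=[
    [0.001, 0, 0],
    [0, 0, 0],
    [0, 0, 0],
  ],
  turn=[0, 0, 0],
)

```text
t: 8.75
eef_pos: [466.5, -102.9, 149.2]
tcp_rot: [2.165, 1.571, -0.906]
ft_force: [-0.3, -0.2, 1.1]
opening: 0.006
```

carry_out(
  grip=[1, 1, 1],
  linear=[
    [0.001, 0, 0],
    [0, 0, 0],
    [0, 0, 0],
  ],
  turn=[0, 0, 0],
)

```text
t: 9.05
eef_pos: [466.5, -102.9, 148.7]
tcp_rot: [1.515, 1.571, -1.556]
ft_force: [-1.8, -0.1, 2.8]
opening: 0.005
```

carry_out(
  grip=[1, 1, 1],
  linear=[
    [0.001, 0, 0],
    [0, 0, 0],
    [0, 0, 0],
  ],
  turn=[0, 0, 0],
)

```text
t: 9.35
eef_pos: [466.4, -102.9, 148.1]
tcp_rot: [0.391, 1.571, -2.681]
ft_force: [-1.2, -0.0, 2.9]
opening: 0.003
```

carry_out(
  grip=[1, 1, 1],
  linear=[
    [0.001, 0, 0],
    [0, 0, 0],
    [0, 0, 0],
  ],
  turn=[0, 0, 0],
)

```text
t: 9.65
eef_pos: [466.5, -102.9, 147.6]
tcp_rot: [0.736, 1.571, -2.336]
ft_force: [-1.1, -0.5, 3.9]
opening: 0.005
```

carry_out(
  grip=[1, 1, 1],
  linear=[
    [0.002, 0, 0],
    [0, 0, 0],
    [0, 0, 0],
  ],
  turn=[0, 0, 0],
)

```text
t: 9.95
eef_pos: [466.5, -102.9, 146.8]
tcp_rot: [2.25, 1.571, -0.822]
ft_force: [-2.5, -0.1, 8.5]
opening: 0.004
```

Run:
```python
from h import *
b=cams.read_camera("side");cv2.imwrite("pics/s3.png",cv2.resize(b[165:270,170:300],None,fx=5.5,fy=5.5,interpolation=cv2.INTER_CUBIC))
p,R,s=tool();print(p,s['ft_force'])
```

```text
[ 466.47206018 -102.86943087  146.84668002] [-3.01098783 -0.91357181  8.59041125]
```

View pics/s3.png

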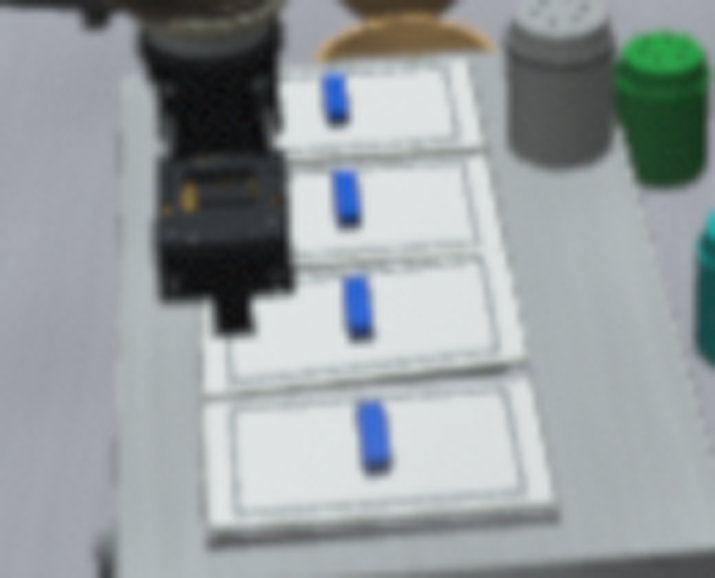

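Lid 3 gave only about 1 N/mm over several mm, then stiffened near 3.5–4 mm, and in the crop it looks slightly tilted (far lower corner (525,365)). Before pushing, I'll confirm it with averaged force readings on the way up.

carry_out(
  grip=[1, 1, 1],
  linear=[
    [-0.002, 0, 0],
    [0, 0, 0],
    [0, 0, 0],
  ],
  turn=[0, 0, 0],
)

```text
t: 10.3
eef_pos: [466.5, -102.9, 147.6]
tcp_rot: [0.792, 1.571, -2.279]
ft_force: [-2.4, -0.7, 4.2]
opening: 0.004
```

```bash
cat > f.py <<'E'
from h import *
F=[]
for i in range(8):
  cams.read_camera("side");p,R,s=tool();F.append([p[2],s['ft_force'][2]])
print(np.mean(F,0).round(2),np.std(F,0).round(2))
E
python3 f.py
```

```text
[147.58   4.02] [0.02 0.63]
```

carry_out(
  grip=[1, 1, 1],
  linear=[
    [-0.003, 0, 0],
    [0, 0, 0],
    [0, 0, 0],
  ],
  turn=[0, 0, 0],
)

```text
t: 11.0
eef_pos: [466.5, -102.9, 149.1]
tcp_rot: [2.402, 1.571, -0.67]
ft_force: [-0.8, -0.3, 1.9]
opening: 0.002
```

```bash
python3 f.py
```

```text
[149.1    1.61] [0.01 0.58]
```

carry_out(
  grip=[1, 1, 1],
  linear=[
    [-0.02, 0, 0],
    [0, 0, 0],
    [0, 0, 0],
  ],
  turn=[0, 0, 0],
)

```text
t: 11.7
eef_pos: [466.7, -102.9, 159.5]
tcp_rot: [2.688, 1.57, -0.383]
ft_force: [-0.5, -0.3, -0.3]
opening: 0.004
```

```bash
python3 f.py
```

```text
[159.07  -0.22] [0.09 0.34]
```

1.6 N/mm (0.6 mm/N), so lid 3 is the loose one. Now to its handle.

carry_out(
  grip=[1, 1, 1, 1, 1],
  linear=[
    [-0.036, 0, 0],
    [0, 0, -0.046],
    [0, 0, -0.046],
    [0, 0, -0.046],
    [0, 0, 0],
  ],
  turn=[0, 0, 0, 0, 0],
)

```text
t: 12.6
eef_pos: [537.3, -98.0, 176.9]
tcp_rot: [2.785, 1.57, -0.285]
ft_force: [-0.3, -0.1, 0.2]
opening: 0.004
```

carry_out(
  grip=[1, 1, 1, 1],
  linear=[
    [0.01, 0, 0],
    [0.006, 0, 0],
    [0, 0, 0],
    [0, 0, 0],
  ],
  turn=[0, 0, 0, 0],
)

```text
t: 13.0
eef_pos: [534.9, -98.1, 169.1]
tcp_rot: [-0.137, 1.571, 3.075]
ft_force: [-0.3, 0.9, 0.3]
opening: 0.006
```

Run:
```python
from h import *
b=cams.read_camera("side");cv2.imwrite("pics/s4.png",cv2.resize(b[165:270,170:300],None,fx=5.5,fy=5.5,interpolation=cv2.INTER_CUBIC))
p,R,s=tool();print(p,s['ft_force'],R.T@(np.r_[535,-98.2,164.5]-p)/500)
```

```text
[535.03949568 -98.10814718 169.26598918] [ 0.09967285  0.32738436 -0.15687161] [9.53198959e-03 1.76769123e-04 9.23352550e-05]
```

View pics/s4.png

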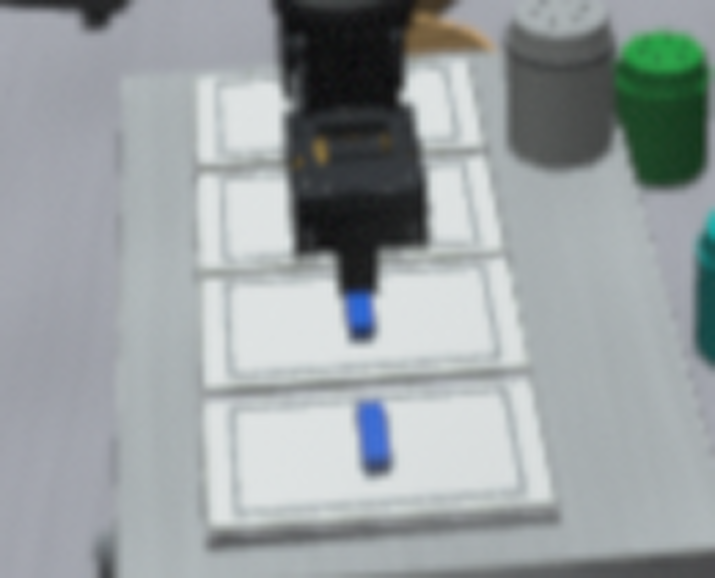

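The fingers are centred over lid 3's handle (357,300), and the lid has sprung back level. Pressing down.

carry_out(
  grip=[1, 1, 1, 1, 1],
  linear=[
    [0.003, 0, 0],
    [0.003, 0, 0],
    [0.003, 0, 0],
    [0, 0, 0],
    [0, 0, 0],
  ],
  turn=[0, 0, 0, 0, 0],
)

```text
t: 13.55
eef_pos: [535.3, -98.0, 164.6]
tcp_rot: [0.655, 1.571, -2.416]
ft_force: [0.1, 1.5, -1.1]
opening: 0.002
```

carry_out(
  grip=[1, 1, 1, 1],
  linear=[
    [0.002, 0, 0],
    [0.002, 0, 0],
    [0, 0, 0],
    [0, 0, 0],
  ],
  turn=[0, 0, 0, 0],
)

```text
t: 13.95
eef_pos: [535.5, -98.0, 163.7]
tcp_rot: [2.724, 1.569, -0.347]
ft_force: [-2.6, 0.8, 11.8]
opening: 0.007
```

carry_out(
  grip=[1, 1, 1, 1],
  linear=[
    [0.002, 0, 0],
    [0.002, 0, 0],
    [0, 0, 0],
    [0, 0, 0],
  ],
  turn=[0, 0, 0, 0],
)

```text
t: 14.35
eef_pos: [535.5, -98.0, 161.9]
tcp_rot: [2.744, 1.569, -0.327]
ft_force: [-3.5, 0.8, 13.4]
opening: 0.005
```

carry_out(
  grip=[1, 1, 1, 1],
  linear=[
    [0.002, 0, 0],
    [0.001, 0, 0],
    [0, 0, 0],
    [0, 0, 0],
  ],
  turn=[0, 0, 0, 0],
)

```text
t: 14.75
eef_pos: [535.6, -98.0, 160.5]
tcp_rot: [2.734, 1.569, -0.337]
ft_force: [-3.5, 1.4, 14.7]
opening: 0.01
```

carry_out(
  grip=[1, 1, 1, 1],
  linear=[
    [0.002, 0, 0],
    [0, 0, 0],
    [0, 0, 0],
    [0, 0, 0],
  ],
  turn=[0, 0, 0, 0],
)

```text
t: 15.15
eef_pos: [535.4, -98.0, 159.5]
tcp_rot: [2.708, 1.569, -0.363]
ft_force: [-5.6, 0.4, 16.3]
opening: 0.001
```

carry_out(
  grip=[1, 1, 1, 1],
  linear=[
    [0.001, 0, 0],
    [0, 0, 0],
    [0, 0, 0],
    [0, 0, 0],
  ],
  turn=[0, 0, 0, 0],
)

```text
t: 15.55
eef_pos: [535.4, -98.0, 159.4]
tcp_rot: [2.696, 1.569, -0.375]
ft_force: [-5.9, 1.8, 19.9]
opening: 0.005
```

carry_out(
  grip=[1, 1, 1, 1],
  linear=[
    [0.001, 0, 0],
    [0, 0, 0],
    [0, 0, 0],
    [0, 0, 0],
  ],
  turn=[0, 0, 0, 0],
)

```text
t: 15.95
eef_pos: [535.4, -98.0, 159.4]
tcp_rot: [2.695, 1.569, -0.376]
ft_force: [-7.3, 1.8, 26.5]
opening: 0.005
```

carry_out(
  grip=[1, 1, 1, 1],
  linear=[
    [0.001, 0, 0],
    [0, 0, 0],
    [0, 0, 0],
    [0, 0, 0],
  ],
  turn=[0, 0, 0, 0],
)

```text
t: 16.35
eef_pos: [535.5, -98.0, 159.3]
tcp_rot: [2.693, 1.568, -0.378]
ft_force: [-9.8, 1.7, 31.1]
opening: 0.004
```

Rigid stop at 31 N after about 4.9 mm of travel: home. Coming away.

carry_out(
  grip=[1, 1, 1, 1, 1],
  linear=[
    [-0.02, 0, 0],
    [-0.06, 0, 0],
    [-0.06, 0, 0],
    [-0.06, 0, 0],
    [0, 0, 0.08],
  ],
  turn=[0, 0, 0, 0, 0],
)

```text
t: 16.85
eef_pos: [498.8, -101.5, 259.9]
tcp_rot: [2.758, 1.563, -0.312]
ft_force: [0.1, -0.7, 0.7]
opening: 0.004
```

carry_out(
  grip=[1, 1, 1, 1],
  linear=[
    [0, 0, 0.08],
    [0, 0, 0],
    [0, 0, 0],
    [0, 0, 0],
  ],
  turn=[0, 0, 0, 0],
)

```text
t: 17.25
eef_pos: [456.3, -103.8, 256.8]
tcp_rot: [2.704, 1.57, -0.367]
ft_force: [-0.3, -0.2, 0.1]
opening: 0.005
```

Run:
```python
from h import *
b=cams.read_camera("side");a=cams.read_camera("top");cv2.imwrite("pics/s5.png",cv2.resize(b[150:270,170:330],None,fx=4.5,fy=4.5,interpolation=cv2.INTER_CUBIC))
p,R,s=tool();print(p,s['ft_force'],s['t'])
b0=cv2.imread("pics/side.png")
f=lambda m:np.array(sorted([c for c,_ in blue(m)],key=lambda c:c[1]))
print(f(b0).round(2),f(b).round(2))
```

```text
[ 456.28735984 -103.65581372  256.46354453] [-0.30640777 -0.53624967  0.47090164] 17.35
[[230.46 182.21]
 [232.55 200.13]
 [234.65 219.88]
 [237.5  243.5 ]] [[230.46 182.21]
 [232.5  200.2 ]
 [234.8  221.09]
 [237.5  243.5 ]]
```

View pics/s5.png

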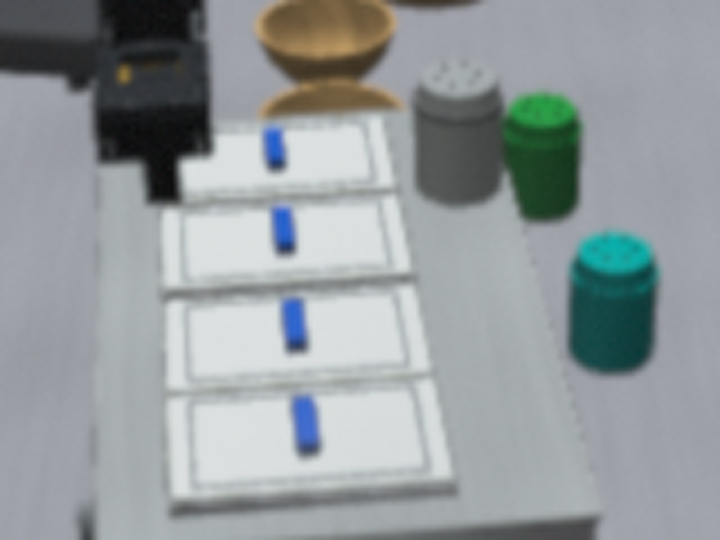

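Lid 3 (294,325 in the crop) lies level. Its handle moved 1.2 px down in the image while the others stayed put, and nothing else moved. Handing in.

```bash
python3 -c "
from cell import env
print(env.job_done())"
```

```text
the job is handed in; nothing more can be done
None
```

The loose lid was at place 3. I pushed it down in the middle until it was home, came away, and handed the job in at about 17 s of the 64 s allowed.

- **Finding it:** I felt the near end of lid 4 first. It was stiff, at about 5.5 N/mm with a peak near 6.4 N, so it was shut. Lid 3 gave about 1.6 N/mm (averaged readings) and stiffened after about 3.5 mm, so it was the one that rocks. I did not touch lids 1 and 2.
- **Pressing it home:** it slid at 12–16 N, then came to a rigid stop after about 4.9 mm. The push peaked at 31 N.
- **Last checks:** lid 3's handle moved 1.2 px down in the side view, while the other handles shifted by less than 0.1 px. In the last picture the lid looks level and the shaker appears unmoved. The bowl and the scraper were never approached. The arm was clear, with about 0 N on it. No check failed, though I did not press lid 3's end again to confirm it no longer rocks.

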